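# Pop a stuck filter basket out of a portafilter on its drying post

## Robot

A 6-joint arm with a two-finger parallel gripper is mounted at the origin on a cart in front of the work surface, level with it; the furniture and walls round the work are solid. World frame = base frame: x ahead of the robot, y to its left, z up, the work surface at z = 0. Lengths are in m, angles in degrees, forces in N, time in s.
With the tool pointing down it reaches from about 0.35 to 0.875 m from the base axis. Payload 4.2 kg.
Tool frame: the origin (TCP) lies midway between the tips of the shut fingers; the grasp point (between the pads) lies 19 mm behind it; z points along the fingers, y is the line along which they close (so a half turn about z gives the same grasp; the last joint's range is limited). The gripper opens to 87 mm and grips with 3 to 60 N. Pads are 19 mm wide; open, the fingers measure 117 mm over their backs; the gripper's body (75 mm by 190 mm) begins 51 mm behind the grasp point.
Start: joints at [83.973, 22.042, 0.453, 0, -68.411, -14.817], TCP at [0.222, 0.584, 0.187] pointing down, gripper open.
Joint ranges: [-179.83, 179.83], [-69.29, 118.12], [-61.27, 80.66], [-181.25, 117.63], [-171.15, -9.14], [-177.46, 177.46]. Speed limits (degrees/s): [159.86, 159.86, 180, 180, 180, 180].

## Interface

Orientations are given as [roll, pitch, yaw] about the fixed x, y, z axes, in that order (R = Rz(yaw) Ry(pitch) Rx(roll)).
In Python, from workcell import env gives the robot as it stands. The module is installed in compiled form; this text tells all that it offers. Calls block until the motion is done:
- env.goto(position, orientation): joint-space move of the TCP to a pose.
- env.move_straight(position, rotation=None, rate=0.15, force_limit=None): straight line of the TCP; rotation=None keeps the orientation; rate is the mean speed in m/s. With force_limit (N) it stops when the force on the tool has changed by that much, and returns True; else False.
- env.set_joints(angles): joint-space move.
- env.gripper_to(opening, grasp_force=None): opening from 0.0 (shut) to 1.0 (fully open); grasp_force is the grip in N (None keeps the last); returns when the fingers have stopped.
- env.dwell(seconds).
- env.inverse_kinematics(position, orientation): joint angles nearest the present ones, or None.
- env.read_state(): the state.
- env.grab_frame(name): name is "side" or "top"; returns a dict with "image" (420x560x3 uint8, blue, green, red), "fx", "fy", "cx", "cy" (pixels), "D" ([k1, k2, p1, p2, k3] as OpenCV has them; the pictures are not rectified), "position" and "orientation" of the camera in the world. Camera axes: x right, y up, looking along -z (the intrinsics and any distortion apply to the point x, -y, -z); pixel columns grow to the right and rows downward; lengths in m; the calibration is good to about 2 mm. A picture is of the moment at which its call begins. There is no depth.
A pose or a line that the arm cannot do raises env.Unreachable and nothing moves.
- env.close_job(): hands the job in; it is judged then, once.
Trained networks look in a picture, given as the dict that the camera call returned (one of the last four; its "shot" number tells which), for a name from the list of things; names that differ only in an ending like _2 or _b are one class to them, and where a whole thing is asked for, a point or a joint stands for the part that bears it (a point fixed in the world has none). Each returns a list of dicts, best first, with "score" (0 to 1); they miss things now and then, are a little off and sometimes report something else, mostly with a low value. They report only what shows in the picture. A call takes as long as a camera call. They do not tell look-alikes from the thing itself.
- env.search_frame(picture, thing): "xyz" ([x, y, z] in m, in world coordinates, good to about 4 mm: the middle of the surface that is visible of it).
- env.trace(picture, thing): "mask" (420x560 bool, what is visible of it).
The state is a dict: "clock": time; "joint_positions": joint angles; "qvel": joint speeds; "joint_torque": joint torques, N m; "position": TCP position; "tool_rot": TCP orientation; "force": force on the tool from outside, world axes, zero at the start; "wrist_torque": the same for the moment, N m; "opening": opening from 0.0 (shut) to 1.0 (fully open); "finger_force": force on a finger pad.
Only numpy, scipy, OpenCV 4.12 (cv2) and the standard library are available. Lean on these libraries where they do the work, as an engineer would, in place of code of your own. Each camera call takes 0.05 s, during which the arm holds its last target. There are 200 camera calls.

## Task

The filter basket is stuck flush in the coffee portafilter, whose spout has been taken off. Lower the portafilter over the pin of the round drying post so that the pin goes up through the spout hole, and push it steadily down, never with a knock or a hard shove (over about 30 N bends the basket or the pin), until the basket pops up and the portafilter rests on the post's flange. Leave the portafilter level on the post to dry, and set the loose basket gently down, standing upright, on the clear part of the round tray with the used cups, without shifting the cups or anything else on the worktop.

Things in the scene. Friction and masses are not known exactly. Their poses are not given: they have to be found in the camera images.
- portafilter: Steel portafilter (coffee filter holder), spout taken off, level on the worktop. Round collar 67 mm across, 34 mm high; wooden handle along -x, level, 118 mm long, 25 mm thick, axis 19 mm up. Origin: centre of the collar's underside, z up. Two lugs stick out 7 mm near its top on the +x+y and -x-y sides; the +y and -y sides are bare, 66 mm wide to grip. About 0.36 kg, mostly collar.
- spout_hole (a point): Centre of the spout hole in the portafilter's flat underside (the same point as its origin): a round hole 18.4 mm in diameter through the 4 mm thick floor, with a sharp edge.
- basket: Steel filter basket in the portafilter: a shallow cup 24 mm high, wall 49 mm across, rim 61 mm across and 2 mm thick at the top, perforated floor, bead 54 mm across near its foot. Origin: centre of its underside, z up. 0.06 kg. It starts with its rim flush in the collar's top and its underside 10 mm above the portafilter's.
- basket_rim (a point): Centre of the basket's mouth, level with the top of its rim. A spring in the collar holds the basket above its bead: a push from below of some 8 to 16 N lifts it about 5 mm, then it comes free. With the portafilter home on the post the pin holds the basket up, its rim 15 mm above the collar's top.
- stand: Drying post, fixed. Round oak foot 112 mm across, top at 20 mm; on it a steel flange 46 mm across, top at 26 mm, with a flat-ended steel pin 16 mm in diameter rising to 51 mm. Origin: centre of the oak foot's underside, z up. Flange and pin are bolted through an oversize hole: their axis stands 4 to 6 mm off the origin's, in any direction, not measured: find the pin by feel or sight.
- tray: Round brown tray, 340 mm across, fixed, floor 6 mm above its underside, wall 37 mm high. Origin: centre of its underside. Two espresso cups and a teaspoon lie on its far and right parts.
- tray_clear (a point): The middle of the clear part of the tray's floor, at floor height (6 mm above the worktop); nothing stands within 70 mm of it. A good place for the basket, but anywhere on the tray's floor will do.
- espresso_cup_1: Bystander: small grey cup with a brass handle on the tray, 60 mm across, 63 mm high. Origin: centre of its underside.
- espresso_cup_2: Bystander: a second such cup on the tray. Origin: centre of its underside.
- tamper: Bystander: steel coffee tamper standing on its 51 mm foot, 77 mm high, behind the work. Origin: centre of its underside.
Things that resemble listed ones, but are neither listed nor needed, are in the scene too. There is more than one size of the stand; the job needs the larger.

How it is judged:
By the outcome, as a careful person would: the job done as asked, in the order asked, and still so for the second after the job is handed in, with the robot touching nothing.
It also fails if it takes over 72 s, if anything falls off the work surface, if the arm or the gripper's body presses on something with over 40 N, if the wrist force passes 120 N, or if a joint passes its speed limit or range.

## Working session

There is one attempt and no reset: what is moved stays moved. The work goes in short steps, each a Python script; the robot and the scene stay as the last script left them, time stands still between calls to the robot, and variables do not carry over. Pictures are saved under pics/ and viewed, at most 10 in all, crops included, and the job is handed in when it is done.

```bash
mkdir -p pics
cat > h.py <<'E'
import numpy as np, cv2
from scipy.spatial.transform import Rotation as R
from workcell import env
def rot(o): 
    return R.from_euler('xyz',o,degrees=True).as_matrix()
def proj(f,P):
    P=np.atleast_2d(P).astype(float); M=rot(f["orientation"])
    c=(P-np.array(f["position"]))@M; c=c*[1,-1,-1]
    K=np.array([[f["fx"],0,f["cx"]],[0,f["fy"],f["cy"]],[0,0,1.]])
    return cv2.projectPoints(c,np.zeros(3),np.zeros(3),K,np.array(f["D"],float))[0].reshape(-1,2)
def ray(f,uv):
    uv=np.atleast_2d(uv).astype(float)
    K=np.array([[f["fx"],0,f["cx"]],[0,f["fy"],f["cy"]],[0,0,1.]])
    n=cv2.undistortPoints(uv.reshape(-1,1,2),K,np.array(f["D"],float)).reshape(-1,2)
    d=np.c_[n[:,0],-n[:,1],-np.ones(len(n))]@rot(f["orientation"]).T
    return np.array(f["position"]),d
def atz(f,uv,z):
    p,d=ray(f,uv); return p+d*((z-p[2])/d[:,2])[:,None]
E
cat > a.py <<'E'
from h import *
s=env.read_state(); print({k:np.round(v,3) for k,v in s.items()})
ims=[]
for n in("side","top"):
    f=env.grab_frame(n); ims.append(f["image"]); print(n,np.round(f["position"],3),np.round(f["orientation"],1),f["fx"],f["D"])
    cv2.imwrite(f"pics/{n}0.png",f["image"])
    for t in("portafilter","spout_hole","basket","basket_rim","stand","tray","tray_clear","espresso_cup_1","tamper"):
        try: print(t,[(np.round(d["xyz"],3).tolist(),round(d["score"],2)) for d in env.search_frame(f,t)])
        except Exception as e: print(t,e)
E
python3 a.py
```

```text
{'clock': np.float64(0.0), 'joint_positions': array([ 8.3973e+01,  2.2090e+01,  3.7900e-01, -3.0000e-02, -6.8412e+01,
       -1.4816e+01]), 'qvel': array([ 0.061, -0.03 , -0.031, -0.026,  0.001,  0.018]), 'joint_torque': array([-0.0000e+00, -3.9067e+01,  1.8741e+01,  4.2200e+00,  1.1000e-02,
       -0.0000e+00]), 'position': array([0.222, 0.583, 0.186]), 'tool_rot': array([ 1.79874e+02, -4.00000e-03, -2.08540e+01]), 'force': array([0.375, 0.215, 0.555]), 'wrist_torque': array([-0.02 ,  0.019, -0.027]), 'finger_force': np.float64(0.0), 'opening': np.float64(0.998)}
side [0.421 1.108 0.766] [  57.4    0.9 -170.3] 454.2649036906284 [-0.01129347  0.          0.          0.          0.        ]
portafilter [([0.541, 0.045, 0.022], 0.6)]
spout_hole [([0.537, 0.042, 0.026], 0.6)]
basket [([0.675, -0.349, 0.051], 0.61), ([0.582, -0.018, 0.031], 0.59)]
basket_rim [([0.573, -0.006, 0.029], 0.46)]
stand [([0.586, 0.271, 0.018], 0.96), ([0.5, 0.462, 0.014], 0.95)]
tray [([0.595, -0.293, 0.004], 0.8)]
tray_clear [([0.592, -0.293, 0.003], 0.58)]
espresso_cup_1 [([0.677, -0.349, 0.052], 0.79), ([0.679, -0.202, 0.048], 0.64), ([0.574, -0.012, 0.028], 0.63)]
tamper [([0.687, 0.133, 0.026], 0.67), ([0.542, 0.045, 0.024], 0.58)]
top [ 0.235 -0.171  1.41 ] [ 17.2  -0.2 -62.7] 512.0640393904511 [0.00033296 0.         0.         0.         0.        ]
portafilter [([0.526, 0.056, 0.03], 0.7)]
spout_hole [([0.53, 0.056, 0.026], 0.68)]
basket [([0.574, -0.003, 0.018], 0.92)]
basket_rim [([0.582, -0.0, 0.017], 0.72)]
stand [([0.5, 0.447, 0.013], 0.61)]
tray [([0.604, -0.306, 0.006], 0.72)]
tray_clear [([0.605, -0.302, 0.005], 0.81)]
espresso_cup_1 [([0.683, -0.377, 0.031], 0.91), ([0.696, -0.236, 0.034], 0.7)]
tamper [([0.681, 0.117, 0.014], 0.58)]
```

View pics/side0.png

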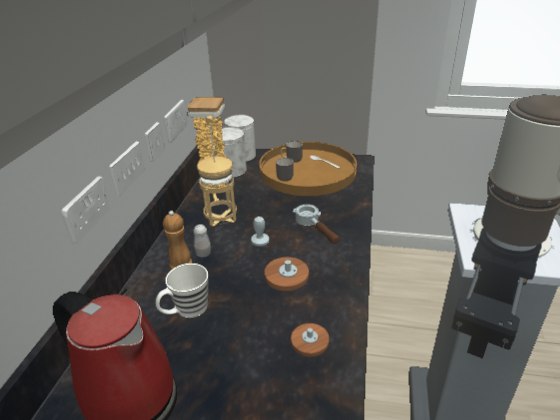

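View pics/top0.png

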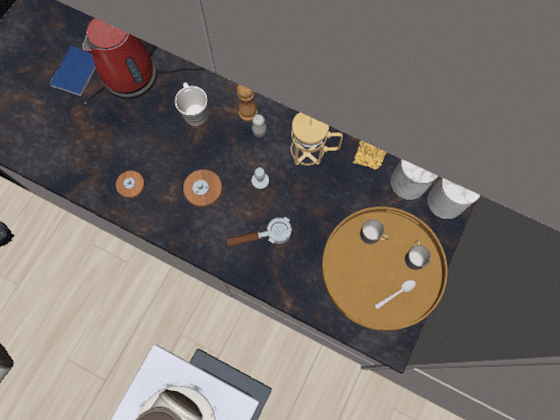

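Side view: portafilter collar at (307,215) with its handle tip at (336,238), large stand at (287,272), small look-alike at (310,338), tray at (308,167). Top view: collar (279,231), handle tip (230,241), large stand (202,187), tray (385,268) with its clear part to the lower left of the cups.

```bash
cat > b.py <<'E'
from h import *
import pickle
fs={n:env.grab_frame(n) for n in("side","top")}
pickle.dump(fs,open("fs.pkl","wb"))
def crop(f,c,w=66,h=50,s=6):
    x,y=c[0]-w//2,c[1]-h//2
    return cv2.resize(f["image"][y:y+h,x:x+w],None,fx=s,fy=s,interpolation=cv2.INTER_CUBIC)
m=np.vstack([np.hstack([crop(fs["side"],(315,222)),crop(fs["side"],(287,272))]),np.hstack([crop(fs["top"],(262,234)),crop(fs["top"],(202,187))])])
cv2.imwrite("pics/m1.png",m); print(m.shape)
for n,f in fs.items():
    for t in("portafilter","basket","stand"):
        for d in env.trace(f,t):
            k=d["mask"].astype(np.uint8); c,_=cv2.findContours(k,0,1); c=max(c,key=len)
            print(n,t,round(d["score"],2),k.sum(),cv2.boundingRect(c), np.round(cv2.fitEllipse(c)[0],1) if len(c)>5 else'')
E
python3 b.py
```

```text
(600, 792, 3)
side portafilter 0.9 443 (294, 210, 45, 34) [316.1 225.2]
side portafilter 0.54 3616 (260, 142, 97, 54) [311.3 169. ]
side basket 0.77 183 (297, 205, 19, 12) [306.2 210.4]
side stand 0.85 1051 (290, 324, 40, 33) [309.6 339.8]
side stand 0.59 1190 (265, 257, 44, 34) [286.5 274. ]
top portafilter 0.62 420 (227, 231, 59, 16) [254.9 239.4]
top stand 0.81 1122 (185, 170, 38, 37) [203.2 188.1]
top stand 0.76 582 (117, 171, 28, 26) [130.2 183.9]
```

View pics/m1.png

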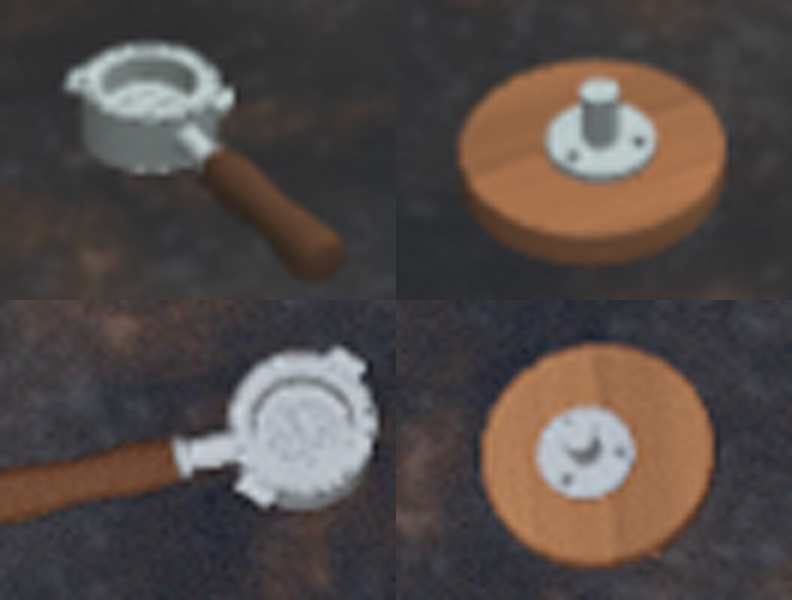

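Montage (6× crops). Side: collar rim centre at about crop (150,81), pin top at (600,91), flange centre at (601,140). Top: collar rim centre at (303,422), flange centre at (585,452), handle running left to (0,497). The basket is flush.

```bash
cat > c.py <<'E'
from h import *
import pickle
from scipy.optimize import least_squares
fs=pickle.load(open("fs.pkl","rb"))
px=lambda o,c:np.array(o)+(np.array(c)+.5)/6-.5
def tri(a,b):
    r=least_squares(lambda P:np.r_[proj(fs["side"],P)[0]-a,proj(fs["top"],P)[0]-b],[.57,.1,.03]); return r.x,r.fun
S=px((282,197),(150,81));T=px((229,209),(303,122))
print("rim tri",tri(S,T)); print(atz(fs["side"],S,.034),atz(fs["top"],T,.034))
SF=px((254,247),(205,140));TF=px((169,162),(189.5,152));SP=px((254,247),(204,91))
print("flange tri",tri(SF,TF)); print(atz(fs["side"],SF,.026),atz(fs["top"],TF,.026)," pin",atz(fs["side"],SP,.051))
# masks: wooden handle direction
for n,hs in(("side",(316.,225.)),("top",(255,239))):
    f=fs[n]; hsv=cv2.cvtColor(f["image"],cv2.COLOR_BGR2HSV)
    b=((hsv[...,0]<18)&(hsv[...,1]>110)&(hsv[...,2]>45)).astype(np.uint8)
    k,l,st,ce=cv2.connectedComponentsWithStats(b)
    for i in range(1,k):
        if st[i,4]>60 and np.hypot(*(ce[i]-hs))<22:
            q=np.argwhere(l==i)[:,::-1]; w=atz(f,q,.019)[:,:2]; c=w.mean(0); u=np.linalg.svd(w-c)[2][0] if len(w)>2 else 0
            t=(w-c)@u; print(n,"handle",st[i],c,np.degrees(np.arctan2(*u[::-1])),np.ptp(t))
# fine flange/collar in top: bright steel components
g=fs["top"]["image"].min(2)
for nm,(x,y),z in(("collar",(279,231),.034),("flange",(200,187),.026)):
    b=(g>120).astype(np.uint8); k,l,st,ce=cv2.connectedComponentsWithStats(b)
    i=l[y-3:y+4,x-3:x+4].max(); c,_=cv2.findContours((l==i).astype(np.uint8),0,1)
    e=cv2.fitEllipse(max(c,key=len)); print(nm,st[i],e, atz(fs["top"],e[0],z))
E
python3 c.py
```

```text
rim tri (array([0.57481814, 0.00359739, 0.03512609]), array([-0.53116921, -0.15917292, -0.24503477,  0.46634258]))
[[0.57339439 0.00251305 0.034     ]] [[0.57660855 0.00375278 0.034     ]]
flange tri (array([0.58449627, 0.2638696 , 0.02588635]), array([-0.34822697, -0.10467408, -0.1963888 ,  0.37458452]))
[[0.58355147 0.26425616 0.026     ]] [[0.58572144 0.26390534 0.026     ]]  pin [[0.58370848 0.26299793 0.051     ]]
side handle [316 222  22  19 135] [0.50550458 0.07732684] 129.38870219236702 0.09312415510800992
top handle [227 232  31  14 236] [0.50718905 0.08568768] 129.8130689957215 0.08714410408998702
collar [258 217  34  26 549] ((276.91644287109375, 229.94046020507812), (22.61254119873047, 32.12515640258789), 68.4977035522461) [[0.57120502 0.00775808 0.034     ]]
flange [192 180  17  15 197] ((199.99224853515625, 186.9468994140625), (14.548044204711914, 16.058040618896484), 81.33557891845703) [[0.5854108  0.26430438 0.026     ]]
```

```bash
cat > d.py <<'E'
from h import *
import pickle
fs=pickle.load(open("fs.pkl","rb"))
print("mug",atz(fs["top"],(193,107),.08))
O=[180,0,-50]; c=[.575,.0035]
print(env.inverse_kinematics([*c,.15],O),env.inverse_kinematics([.5845,.264,.15],O))
env.gripper_to(1.0,45)
env.goto([*c,.15],O)
print(env.move_straight([*c,.03],rate=.1,force_limit=8))
print(env.move_straight([*c,.007],rate=.03,force_limit=6))
env.gripper_to(0.0,45)
s=env.read_state(); print(s["clock"],s["opening"],s["finger_force"],np.round(s["position"],4),np.round(s["force"],2),s["tool_rot"])
f=[env.grab_frame(n) for n in("side","top")]
w=lambda f,c:cv2.resize(f["image"][c[1]-33:c[1]+33,c[0]-33:c[0]+33],(396,396),interpolation=cv2.INTER_CUBIC)
cv2.imwrite("pics/g.png",np.hstack([w(f[0],(312,218)),w(f[1],(270,233))]))
E
python3 d.py
```

```text
mug [[0.77696383 0.38893929 0.08      ]]
[ 1.64841336e+01  1.88517978e+01 -9.89112291e+00  2.54444375e-14
 -6.12570793e+01  2.35158664e+01] [ 38.7349852   25.09413711  -0.13958954   0.         -64.76627335
   1.2650148 ]
False
False
7.825 0.0014641407292323237 0.0 [0.575  0.0035 0.007 ] [ 0.93 -0.34  0.18] [ 1.79998532e+02  4.07469330e-04 -4.99998293e+01]
```

View pics/g.png

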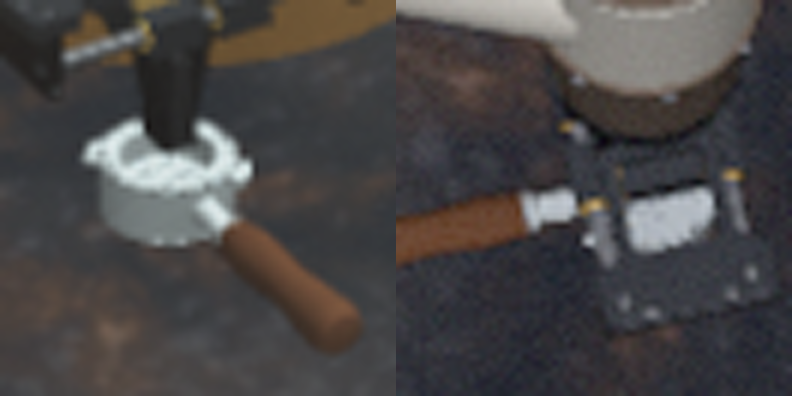

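The picture shows the fingers shut and the collar not gripped, with the tips seeming to end at about side crop (170,145), inside or behind the mouth. I'll compare that with the projected TCP.

```bash
cat > e.py <<'E'
from h import *
s=env.read_state(); print(s["clock"],s["opening"],np.round(s["position"],4),np.round(s["joint_positions"],2),np.round(s["force"],2))
f={n:env.grab_frame(n) for n in("side","top")}
for z in(.007,.012,.034,.077): print(z,[proj(f[n],[.575,.0035,z])[0].round(1) for n in f])
cv2.imwrite("pics/g2.png",np.hstack([f["side"]["image"][140:290,230:380],f["top"]["image"][160:310,200:350]]).repeat(2,0).repeat(2,1))
env.gripper_to(1.0); s=env.read_state(); print(s["opening"],np.round(s["force"],2),np.round(s["wrist_torque"],2))
f2=env.grab_frame("side"); cv2.imwrite("pics/g3.png",np.vstack([np.hstack([cv2.resize(x["image"][170:260,260:360],(400,360)) for x in(f["side"],f2)])]))
E
python3 e.py
```

```text
7.925 0.0009394212512126961 [0.575  0.0035 0.007 ] [ 16.48  28.08 -19.14   0.   -42.77  23.52] [-0.05 -0.25 -0.14]
0.007 [array([306. , 217.8]), array([278.9, 232. ])]
0.012 [array([306. , 216.4]), array([278.9, 231.5])]
0.034 [array([306. , 210.2]), array([278.9, 229.5])]
0.077 [array([306. , 197.8]), array([278.9, 225.2])]
0.9945809558425553 [-0.77 -0.07 -0.1 ] [-0.    0.01  0.09]
```

View pics/g3.png

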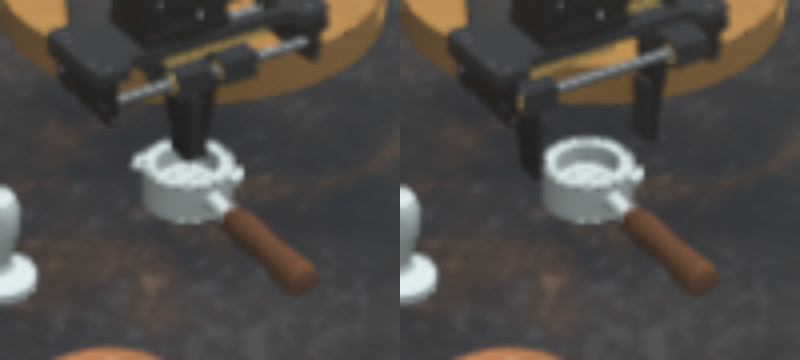

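The open fingers straddle the collar, but their tips are at about side pixel (307,209), some 8 px above where the TCP should project. So the real tips look about 3 cm higher than reported. I'll check this against other poses and feel for the surface.

```bash
cat > e2.py <<'E'
from h import *
import pickle
fs=pickle.load(open("fs.pkl","rb")); f=fs["side"]
print("start",proj(f,[.222,.583,.186])[0],proj(f,[.222,.583,.216])[0])
a=f["image"][280:380,420:540]
O=[180,0,-50]
env.move_straight([.575,.0035,.1],rate=.15)
g=env.grab_frame("side"); print("up",proj(g,[.575,.0035,.1])[0],proj(g,[.575,.0035,.13])[0],env.read_state()["clock"])
b=g["image"][130:230,250:370]
cv2.imwrite("pics/s.png",cv2.resize(np.vstack([a,b]),None,fx=3,fy=3,interpolation=cv2.INTER_CUBIC))
E
python3 e2.py
```

```text
start [475.64019526 346.26609839] [479.62850257 333.21841338]
up [306.05921517 190.89931381] [306.0896829  181.76188008] 10.4083
```

View pics/s.png

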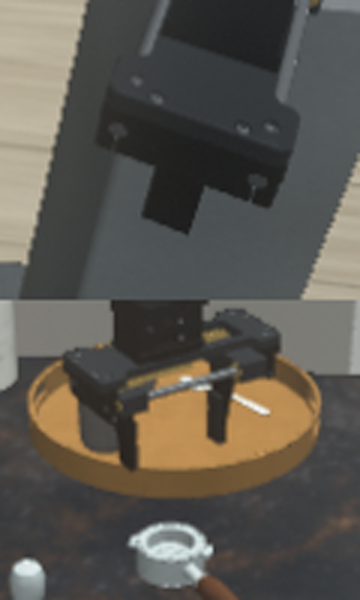

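```bash
cat > e3.py <<'E'
from h import *
import pickle
fs=pickle.load(open("fs.pkl","rb")); f=fs["side"]
def tips(p,yaw,dz):
    u=np.array([np.cos(np.radians(yaw-90)),np.sin(np.radians(yaw-90)),0])
    return [proj(f,np.array(p)+[0,0,dz]+s*.051*u)[0].round(1).tolist() for s in(-1,1)]
for dz in(0,.03): print(dz,tips([.222,.583,.186],-20.9,dz),tips([.575,.0035,.1],-50,dz))
print("obs start near (475,355); up (293,185.7),(322.3,177)")
# top-view: gripper vs projection at start
env.goto([.575,.0035,.12],[180,0,-50])
O=[180,0,130]
try:
    print(env.inverse_kinematics([.575,.0035,.12],O))
except Exception as e: print(e)
for n in("top","side"):
  g=env.grab_frame(n)
  cv2.imwrite(f"pics/x_{n}.png",g["image"])
E
python3 e3.py
```

```text
0 [[468.3, 369.8], [482.2, 325.0]] [[290.6, 195.8], [321.0, 186.2]]
0.03 [[472.3, 356.6], [486.2, 312.1]] [[290.5, 186.6], [321.2, 177.1]]
obs start near (475,355); up (293,185.7),(322.3,177)
[ 1.64841336e+01  2.04346308e+01 -1.22195566e+01 -2.54444375e-14
 -5.73458126e+01 -1.56484134e+02]
```

A +30 mm tip offset explains both poses, and the fingers hide the back of the rim, so they really are above it. I'll descend with the fingers open and feel for the worktop.

```bash
cat > d2.py <<'E'
from h import *
c=[.5755,.0035]
env.move_straight([*c,.012],rate=.12,force_limit=6)
print(env.move_straight([*c,-.04],rate=.02,force_limit=4))
s=env.read_state(); print(s["clock"],np.round(s["position"],4),np.round(s["force"],2),np.round(s["wrist_torque"],2))
g=env.grab_frame("side"); 
cv2.imwrite("pics/d2.png",cv2.resize(g["image"][170:260,260:360],(600,540),interpolation=cv2.INTER_CUBIC))
E
python3 d2.py
```

```text
True
13.9 [ 0.5755  0.0035 -0.0354] [-0.74 -0.84  4.71] [0.17 0.07 0.05]
```

View pics/d2.png

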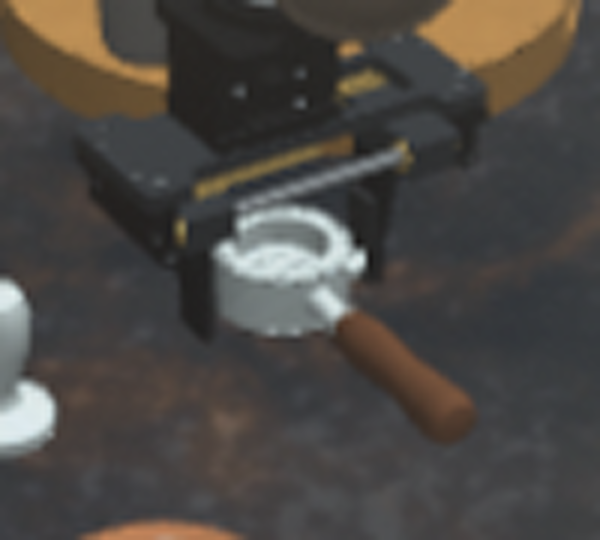

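The tips touched the worktop at a reported z of -0.035, and in the picture they stand on it on both sides of the collar. So real tip height = reported z + 0.035. I'll grip with the tips 6 mm up.

```bash
cat > g.py <<'E'
from h import *
def st(t=""):
    s=env.read_state(); print(t,round(float(s["clock"]),2),np.round(s["position"],4),"F",np.round(s["force"],2),"T",np.round(s["wrist_torque"],2),"op",round(float(s["opening"]),3),"ff",round(float(s["finger_force"]),1)); return s
if __name__=="__main__":
    c=[.5755,.0035]
    env.move_straight([*c,-.029],rate=.03); st()
    env.gripper_to(0,8); st("soft")
    env.gripper_to(0,45); st("firm")
    env.move_straight([*c,.0],rate=.05); st("lift")
    env.move_straight([*c,.06],rate=.12); st("up")
    f={n:env.grab_frame(n) for n in("side","top")}
    w=lambda f,c:cv2.resize(f["image"][c[1]-33:c[1]+33,c[0]-33:c[0]+33],(396,396),interpolation=cv2.INTER_CUBIC)
    cv2.imwrite("pics/l.png",np.hstack([w(f["side"],(312,190)),w(f["top"],(262,228))]))
E
python3 g.py
```

```text
14.34 [ 0.5754  0.0035 -0.029 ] F [ 0.06 -0.11 -0.44] T [ 0.01 -0.02  0.02] op 1.003 ff 0.0
soft 14.86 [ 0.5753  0.0034 -0.0292] F [-0.04 -0.18 -0.51] T [0.   0.03 0.1 ] op 0.756 ff 8.0
firm 15.07 [ 0.5752  0.0034 -0.0292] F [-0.28 -0.67 -1.46] T [-0.12  0.08  0.04] op 0.749 ff 45.0
lift 15.81 [ 0.5753  0.0035 -0.    ] F [-0.66  0.74 -4.22] T [0.03 0.01 0.03] op 0.752 ff 45.0
up 16.46 [0.5746 0.0034 0.0593] F [-0.91 -0.09 -4.  ] T [0.03 0.02 0.05] op 0.753 ff 45.0
```

View pics/l.png

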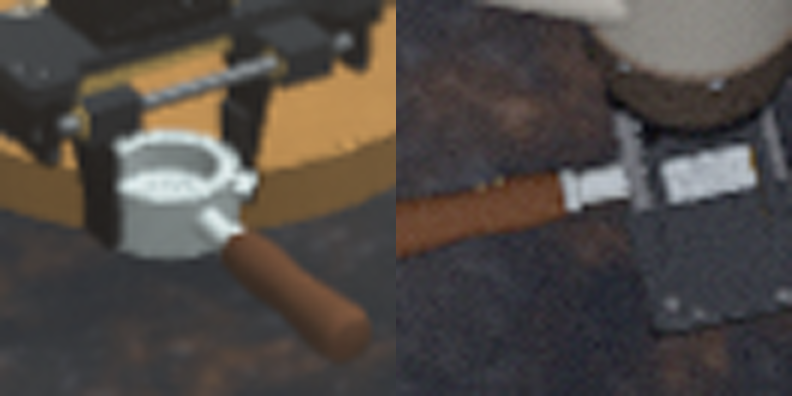

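The portafilter is held level (opening 65.5 mm, about 4 N of weight). In the side crop its rim spans about x=105..243 with its top at y=130.

```bash
cat > i.py <<'E'
from h import *
from g import st
f=env.grab_frame("side")
print("collar in side frame",atz(f,[307.4,184.9],.122))
t=np.array([.585,.264])
env.move_straight([*t,.09],rate=.25); env.move_straight([*t,.037],rate=.12); st("hover")
g={n:env.grab_frame(n) for n in("side","top")}
print("side pin proj",proj(g["side"],[.5837,.263,.1])[0])
w=lambda f,c:cv2.resize(f["image"][c[1]-33:c[1]+33,c[0]-33:c[0]+33],(396,396),interpolation=cv2.INTER_CUBIC)
cv2.imwrite("pics/hov.png",np.hstack([w(g["side"],(292,257)),w(g["top"],(198,187))]))
E
python3 i.py
```

```text
collar in side frame [[0.5707817  0.00676473 0.122     ]]
hover 18.4 [0.5857 0.2637 0.0374] F [ 0.24  0.12 -3.61] T [ 0.09 -0.13 -0.05] op 0.752 ff 45.0
side pin proj [287.19557713 245.8377347 ]
```

View pics/hov.png

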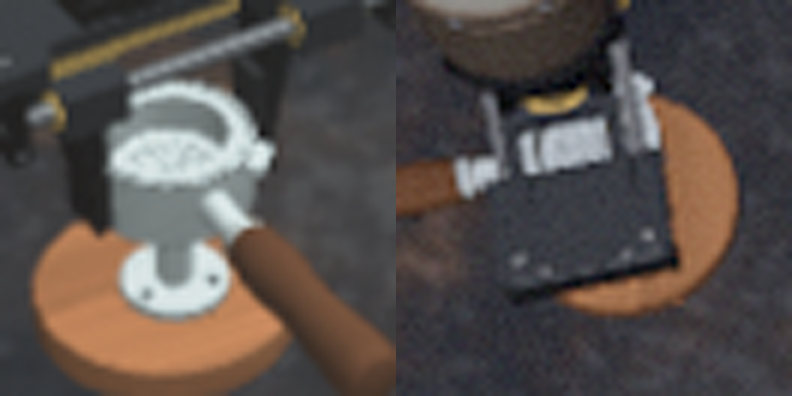

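Side hover: pin and flange centre at crop x≈175, collar rim centre at about (174,133), which matches the pin's projected point within a millimetre. Next I'll probe for the hole by feel.

```bash
cat > p.py <<'E'
from h import *
from g import st
t0=np.array([.585,.264])
offs=[(0,0)]
for r,n in((1.5,6),(3.0,12),(4.5,16)): offs+=[(r*np.cos(a),r*np.sin(a)) for a in np.arange(n)*2*np.pi/n]
env.move_straight([*t0,.027],rate=.05); st("start")
for o in offs:
    t=t0+np.array(o)/1000
    env.move_straight([*t,.026],rate=.03)
    hit=env.move_straight([*t,.016],rate=.02,force_limit=3.5)
    s=env.read_state(); print(np.round(o,1),hit,np.round(s["position"],4),np.round(s["force"],1),round(float(s["clock"]),2))
    if not hit or s["position"][2]<.0175: break
    if s["clock"]>36: break
E
python3 p.py
```

```text
start 18.85 [0.5846 0.2638 0.0265] F [-0.08 -0.4  -4.19] T [-0.   -0.01  0.05] op 0.75 ff 45.0
[0 0] False [0.5851 0.264  0.0159] [ 0.1 -0.6 -3.6] 19.75
```

The pin went in at the first probe. Now I'll push steadily down.

```bash
cat > q.py <<'E'
from h import *
from g import st
t=[.585,.264]
for z in(.012,.010,.008,.006,.004,.002):
    hit=env.move_straight([*t,z],rate=.01,force_limit=22); s=st(f"{z} {hit}")
    if hit: break
else:
    hit=env.move_straight([*t,-.008],rate=.008,force_limit=6); st(f"flange {hit}")
E
python3 q.py
```

```text
0.012 False 20.3 [0.585 0.264 0.012] F [ 0.13  0.06 -4.58] T [ 0.02 -0.1  -0.01] op 0.752 ff 45.0
0.01 False 20.65 [0.5853 0.2641 0.0104] F [-1.42  0.06 -1.1 ] T [-0.05  0.09 -0.02] op 0.753 ff 45.0
0.008 False 21.0 [0.5856 0.2643 0.0098] F [-1.75 -0.58  5.16] T [-0.18  0.8   0.02] op 0.757 ff 45.0
0.006 False 21.35 [0.5857 0.2645 0.0076] F [-1.44 -0.31  2.55] T [0.   0.55 0.  ] op 0.752 ff 45.0
0.004 False 21.7 [0.5844 0.2635 0.0026] F [-0.34  0.33 -3.62] T [ 0.03  0.   -0.  ] op 0.752 ff 45.0
0.002 False 22.05 [0.5849 0.2639 0.0017] F [-0.49  0.16 -4.81] T [ 0.01 -0.05 -0.01] op 0.752 ff 45.0
flange True 22.81 [ 0.585   0.264  -0.0033] F [0.04 0.   5.58] T [ 0.08  0.12 -0.02] op 0.753 ff 45.0
```

The basket popped at about 10 N above the baseline, and the flange was met at the expected height. Release, rise and check the basket numerically.

```bash
cat > r.py <<'E'
from h import *
from g import st
t=[.585,.264]
env.move_straight([*t,-.003],rate=.01); st()
env.gripper_to(.85); st("rel"); env.gripper_to(1.0)
env.move_straight([*t,.075],rate=.12); st("up")
f={n:env.grab_frame(n) for n in("side","top")}
for n in f:
    for k in("basket","basket_rim","portafilter"): print(n,k,[(np.round(d["xyz"],3).tolist(),round(d["score"],2)) for d in env.search_frame(f[n],k)])
    cv2.imwrite(f"pics/r_{n}.png",f[n]["image"])
f0=f["top"]
for p in((385,268),(352,268),(345,270),(372,232),(418,258),(378,305)): print(p,atz(f0,p,.006)[0].round(3))
print([(np.round(d["xyz"],3).tolist(),round(d["score"],2)) for d in env.search_frame(f0,"tray_clear")])
# steel brightness profile of side picture, along the predicted rim line
g=f["side"]["image"].min(2); 
for z in(.060,.075): print(z,proj(f["side"],[.584,.2635,z])[0].round(1))
for v in range(236,274,2): print(v,g[v,268:310:2])
E
python3 r.py
```

```text
23.26 [ 0.5849  0.264  -0.0032] F [-0.69  0.08  0.22] T [0.16 0.02 0.02] op 0.752 ff 45.0
rel 23.76 [ 0.585   0.2639 -0.0031] F [-0.14  1.03  0.41] T [ 0.05 -0.02 -0.04] op 0.849 ff 0.0
up 25.13 [0.5843 0.2637 0.0742] F [ 0.4   0.58 -0.67] T [0.08 0.01 0.04] op 1.0 ff 0.0
side basket [([0.589, 0.255, 0.067], 0.84), ([0.548, 0.31, 0.053], 0.59)]
side basket_rim [([0.582, 0.259, 0.063], 0.57)]
side portafilter [([0.552, 0.314, 0.051], 0.96)]
top basket [([0.593, 0.275, 0.074], 0.61)]
top basket_rim [([0.601, 0.279, 0.069], 0.47)]
top portafilter [([0.521, 0.333, 0.056], 0.55)]
(385, 268) [ 0.619 -0.306  0.006]
(352, 268) [ 0.576 -0.225  0.006]
(345, 270) [ 0.562 -0.21   0.006]
(372, 232) [ 0.697 -0.231  0.006]
(418, 258) [ 0.687 -0.377  0.006]
(378, 305) [ 0.516 -0.331  0.006]
[([0.607, -0.304, 0.006], 0.9)]
0.06 [287.4 259. ]
0.075 [287.2 254.2]
236 [34 34 49 62 59 59 58 61 61 63 62 60 62 60 61 62 63 49 38 41 39]
238 [34 35 46 57 59 59 59 60 61 63 62 62 62 61 66 63 63 61 53 43 43]
240 [33 36 47 58 59 58 60 61 61 66 65 73 68 62 75 77 69 62 63 63 64]
242 [34 35 44 60 61 58 60 60 60 65 6
[... 675 characters left out ...]
9 199 202 178 191 204 198 191 195 211 172 187  65
  64  71  76]
260 [ 60  70 150 196 169 135 195 209 197 198 191 200 211 197 150 187 202 115
  76  71  75]
262 [ 61  79  83 144 189 103 103 129 157 184 180 161 135 120 150 163 190 210
 188  72  74]
264 [ 78  84  83  87 162 169 119 112 112 116 116 118 131 158 190 186 166 215
 101  76  77]
266 [ 81  80  79  85  98 140 173 170 159 148 155 179 183 197 179 127 119 110
  85  84  75]
268 [ 78  78  78  82  98 104 106 115 149 169 165 163 127 126 131 126 123  87
  86  87  79]
270 [ 78  79  79  86  97 103 110 113 115 116 116 117 121 181 212 131 125  88
  87  87  84]
272 [ 80  79  78  80 105 106 109 113 114 116 116 115 111 155 206 204 121  88
  88  87  80]
```

The rim ring is 15 mm above the collar and centred on the pin (side pixel (287.5,254)). Now grasp the basket by the rim and carry it to the tray.

```bash
cat > k.py <<'E'
from h import *
from g import st
import sys
t=[.585,.264]
print(env.move_straight([*t,.045],rate=.1,force_limit=4)); print(env.move_straight([*t,.0275],rate=.02,force_limit=3)); st("down")
env.gripper_to(.65,5); s=st("soft"); 
env.gripper_to(.0,10); s=st("grip")
if not .64<s["opening"]<.74: sys.exit("bad grip")
env.move_straight([*t,.04],rate=.03); env.move_straight([*t,.1],rate=.12); s=st("lift")
f={n:env.grab_frame(n) for n in("side","top")}
for n in f:
    for k in("basket","basket_rim","portafilter"): print(n,k,[(np.round(d["xyz"],3).tolist(),round(d["score"],2)) for d in env.search_frame(f[n],k)])
    cv2.imwrite(f"pics/k_{n}.png",f[n]["image"])
E
python3 k.py
```

```text
False
False
down 27.06 [0.5851 0.2641 0.0276] F [0.24 0.35 0.43] T [ 0.04 -0.01  0.04] op 1.002 ff 0.0
soft 27.68 [0.5849 0.2639 0.0276] F [-0.79 -0.33  0.22] T [-0.04  0.08  0.01] op 0.691 ff 5.0
grip 27.9 [0.5849 0.2639 0.0276] F [0.16 0.1  0.95] T [-0.1   0.21  0.01] op 0.684 ff 10.0
lift 29.12 [0.5843 0.2638 0.0993] F [ 0.67 -0.15 -1.28] T [0.02 0.   0.02] op 0.685 ff 10.0
side basket [([0.59, 0.253, 0.135], 0.71)]
side basket_rim [([0.583, 0.257, 0.134], 0.67)]
side portafilter [([0.568, 0.295, 0.051], 0.75)]
top basket [([0.591, 0.276, 0.132], 0.45)]
top basket_rim [([0.594, 0.278, 0.129], 0.45)]
top portafilter [([0.527, 0.329, 0.055], 0.93)]
```

```bash
cat > pl.py <<'E'
from h import *
from g import st
p=[.58,-.235]
env.move_straight([*p,.1],rate=.25); st("over")
env.move_straight([*p,.0],rate=.12); env.dwell(.2); st("low")
hit=env.move_straight([*p,-.024],rate=.012,force_limit=2.2); st(f"touch {hit}")
E
python3 pl.py
```

```text
over 31.67 [ 0.5801 -0.2342  0.1001] F [ 0.04  0.74 -0.09] T [ 0.1   0.01 -0.01] op 0.68 ff 10.0
low 32.85 [ 0.5806 -0.2351  0.0009] F [-0.09  0.44 -1.76] T [ 0.04 -0.01 -0.02] op 0.684 ff 10.0
touch True 34.2 [ 0.58   -0.235  -0.0175] F [0.01 0.47 4.85] T [ 0.14  0.04 -0.01] op 0.683 ff 10.0
```

Touched exactly at the expected height. Release gently, back away and look.

```bash
cat > z.py <<'E'
from h import *
from g import st
p=[.58,-.235]
env.move_straight([*p,-.0172],rate=.01); st()
env.gripper_to(.76,3); st("rel"); env.gripper_to(1.0)
env.move_straight([*p,.12],rate=.1); env.goto([.38,.02,.2],[180,0,-50]); st("away")
f={n:env.grab_frame(n) for n in("side","top")}
w=lambda f,c:cv2.resize(f["image"][c[1]-36:c[1]+36,c[0]-48:c[0]+48],(396,297),interpolation=cv2.INTER_CUBIC)
cv2.imwrite("pics/fin.png",np.vstack([np.hstack([w(f["side"],(300,260)),w(f["side"],(308,168))]),np.hstack([w(f["top"],(195,190)),w(f["top"],(375,262))])]))
for n in f:
    for k in("basket","portafilter","espresso_cup_1","tamper"): print(n,k,[(np.round(d["xyz"],3).tolist(),round(d["score"],2)) for d in env.search_frame(f[n],k)])
E
python3 z.py
```

```text
34.52 [ 0.5799 -0.235  -0.0174] F [0.5  0.52 1.4 ] T [ 0.11 -0.04  0.  ] op 0.684 ff 10.0
rel 34.97 [ 0.5799 -0.235  -0.0173] F [ 0.47 -0.25  0.55] T [ 0.07 -0.02 -0.05] op 0.762 ff 0.0
away 38.45 [0.3807 0.0199 0.2   ] F [ 0.41 -0.06 -0.1 ] T [0.06 0.   0.02] op 1.001 ff 0.0
side basket [([0.582, -0.237, 0.022], 0.61)]
side portafilter [([0.561, 0.298, 0.049], 0.61)]
side espresso_cup_1 [([0.679, -0.205, 0.048], 0.61), ([0.675, -0.35, 0.05], 0.53)]
side tamper [([0.686, 0.134, 0.026], 0.64)]
top basket [([0.582, -0.244, 0.014], 0.82)]
top portafilter [([0.562, 0.284, 0.054], 0.66), ([0.586, 0.234, 0.021], 0.57)]
top espresso_cup_1 [([0.687, -0.374, 0.032], 0.91), ([0.608, -0.309, 0.006], 0.73), ([0.582, 0.237, 0.02], 0.72), ([0.693, -0.235, 0.031], 0.67)]
top tamper [([0.681, 0.117, 0.015], 0.77)]
```

View pics/fin.png

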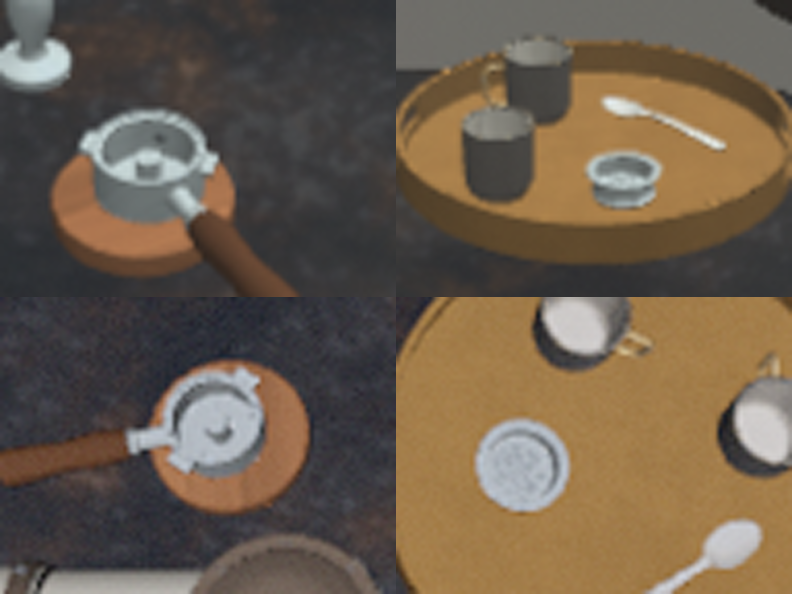

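The portafilter is level on the large post with the pin up through its hole (side crop (150,163)). The basket stands upright on the clear part of the tray (top crop (523,465)), and the cups, spoon and tamper have not moved.

```bash
python3 -c "
from workcell import env
print(env.close_job())"
```

```text
the job is handed in; nothing more can be done
None
```

The job is done and handed in at about 39 s: the portafilter rests level on the larger post's flange, the popped basket stands upright on the clear part of the tray, and the cups, spoon and tamper have not visibly moved.

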